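# Offcut off the ledge and down the chute

### The arm

A 7-joint arm with a two-finger parallel gripper is mounted at the origin on a cart in front of the work surface, level with it; the furniture and walls round the work are solid. World frame = base frame: x ahead of the robot, y to its left, z up, the work surface at z = 0. Lengths are in m, angles in rad, forces in N, time in s.
With the tool pointing down it reaches from about 0.4 to 0.875 m from the base axis. Payload 19.3 kg.
Tool frame: the origin (TCP) lies between the finger pads; the fingertips stand 8 mm ahead of it and the grasp point (between the pads) lies 11 mm behind it (bot.tip_extent is the x of the fingertips in the tool frame, in m); x points along the fingers, y is the direction in which the jaws open and shut, and the axes are right-handed (so a half turn about x gives the same grasp; the last joint's range is limited). The gripper opens to 85 mm and grips with 20 to 120 N. Pads are 22 mm wide; open, the fingers measure 114 mm over their backs; the gripper's body (76 mm by 85 mm) begins 54 mm behind the grasp point. The pads swing forward as they close: fully open they stand 13 mm farther back than shut.
Start: joints at [-1.3, 0.521, -0.036, 1.599, 0.021, 1.021, -0.113], TCP at [0.209, 0.589, 0.239] pointing down, gripper open.
Joint ranges: [-2.91, 2.91], [-0.3, 2.13], [-1.5, 1.42], [0.17, 2.43], [-1.26, 4.41], [0.16, 1.93], [-2.52, 2.52]. Speed limits (rad/s): [1.89, 1.89, 2.39, 2.39, 3.01, 3.01, 3.01].

### API

Orientations are given as [roll, pitch, yaw] about the fixed x, y, z axes, in that order (R = Rz(yaw) Ry(pitch) Rx(roll)).
In Python, from workcell import telemetry, grab_frame, job, cut_out, pinpoint, bot gives the robot as it stands.
- The arm moves only by the tool send_rows, never from a script. Its argument "rows" is a list of rows, each an object of numbers: "dx", "dy", "dz": the shift along the tool's x, y, z in cm; "rx", "ry", "rz": the turn, a rotation vector about the tool's x, y, z in units of 10 degrees (1.0 is 10 degrees); "fingers": the closure, from -1 (fully open) to 1 (shut). In form: [{"dx": .., "dy": .., "dz": .., "rx": .., "ry": .., "rz": .., "fingers": ..}, ...]. A call has exactly 8 rows; each row is the pose to reach, as a shift and turn from the pose commanded when the call began, along the tool's axes at that moment; what a row does not reach only later rows make up. A row lasts 1/8 s, in which the tool goes at most 62.5 mm and 10.7 degrees, less where a joint would pass 70% of its speed; a pose out of reach is approached as far as the arm can. A call with a gripper value outside its range is refused whole. The fingers move at their own pace and stop on an object; "squeeze" is the grip in N (left out, the last holds). Time passes only in rows, so rows that repeat a pose let the fingers close, or fill a call up. It gives the time, the measured TCP pose, the force and the opening at its end, in the units of the state.
- telemetry.observe(): the state, without advancing time (a new reading comes with each control period).
- grab_frame(name): name is "scene" or "side" or "wrist"; returns a dict with "pixels" (384x512x3 uint8, blue, green, red), "fx", "fy", "cx", "cy" (pixels), "R" (3x3) and "t" (3): a world point X has camera coordinates R X + t. Camera axes: x right, y down, z forward; pixel columns grow to the right and rows downward; lengths in m; the calibration is good to about 2 mm. A picture is of the moment at which its call begins. There is no depth.
- job.job_done(): hands the job in, once; it reports no verdict.
Trained networks look in a picture, given as the dict that the camera call returned (one of the last four; its "shot" number tells which), for a name from the list of things; names that differ only in an ending like _2 or _b are one class to them, and where a whole thing is asked for, a point or a joint stands for the part that bears it (a point fixed in the world has none). Each returns a list of dicts, best first, with "conf" (0 to 1); they miss things now and then, are a little off and sometimes report something else, mostly with a low value. They report only what shows in the picture. A call takes as long as a camera call. They do not tell look-alikes from the thing itself.
- cut_out(picture, label): "pixels" (384x512 bool, what is visible of it) and "centre" ([column, row] in pixels, amid what is visible of it).
- pinpoint(picture, label): "centre" ([column, row] in pixels: a listed point, or the origin of a listed thing).
The state is a dict: "clock": time; "qpos": joint angles; "qd": joint speeds; "joint_efforts": joint torques, N m; "position": TCP position; "tool_rot": TCP orientation; "force": force on the tool from outside, world axes, zero at the start; "moment": the same for the moment, N m; "grip_width": finger opening in m.
Only numpy, scipy, OpenCV 4.12 (cv2) and the standard library are available. Lean on these libraries where they do the work, as an engineer would, in place of code of your own. Each camera call takes 0.05 s, during which the arm holds its last target.

### The job

Slide the small pipe offcut along the deck of the drop-off stand until it pushes the sprung stop pad in a little, then push it sideways along the pad, through the gap in the curb and off the ledge, so that it drops into the chute and comes to rest in the tray below. Feel for the stop: push gently all the way, never with more than 15 N on the offcut or on the stand, and never lift the offcut. Leave the big ring, the bolt and the nut where they lie.

Things in the scene. Friction and masses are not known exactly. Their poses are not given: they have to be found in the camera images.
- stand: Fixed steel drop-off stand; origin on the table under its deck, z up, +x the way to the stop, -y the way off the ledge. All lengths in these notes are in its frame, in m or mm as written. Deck, curb along the ledge, a stop across the deck, and below the ledge an aluminium chute (slippery, sloping down at 41 deg from y = -0.065) into a tray. Chute sides end 12 mm below the deck top
- deck (a point): point on the deck's top face (z = 0.110) at x = 0, y = 0, axes as the stand's. The deck is a flat plate, x -0.140 to 0.180, y -0.065 (the ledge) to 0.075. Along the ledge runs a curb: a fixed piece, 14 mm above the deck, y -0.065 to -0.057, x -0.140 to -0.020, then a sliding strip of the stop carriage. The back (+y) edge and the end away from the stop are open
- stop_mid (a point): middle of the range in which the stop's pad face can stand (x = 0.095, y = 0, pad mid-height); fixed to the stand, it does NOT follow the stop. The pad face, square to x, stands anywhere from x = 0.055 to 0.135, clamped at a new place each time and not reported: find it by touch or sight. Pad: y -0.061 to 0.049, 30 mm above the deck; plate behind it 35 mm
- gap_mid (a point): middle of the range of the gap in the curb (x = 0.060, on the ledge line); fixed to the stand, does not follow the gap. The gap is 70 mm long in x, from the end of the sliding strip (95 mm long, 17 mm high, inner face y = -0.0485) to the pad face; strip and stop are one carriage. So the 60 mm offcut passes when it lies against the pad. The chute is wide enough for every place of the gap
- tray (a point): centre of the tray's floor (rubber mat, 7 mm above the table): open tray at the chute's foot, inside 197 mm in stand x, from y = -0.268 to the chute's foot at about -0.16; walls 55 mm high
- stop_pad (a joint): how far the sprung pad of the stop is pushed in (m, along the stand's +x): 0 at rest, 0.008 pressed home. It gives at about 1.2 N, then 0.8 N per mm up to 7.6 N, then it is rigid; it springs back. This does not tell where the carriage stands
- offcut_mid (a point): centre (half-way up) of the small pipe offcut: dark sawn steel ring, 60 mm outside, about 48 mm inside, 24 mm high, 0.09 to 0.19 kg, lying flat on the deck, its centre 12 mm above the deck. Starts on the half of the deck away from the stop (stand x -0.07 to -0.03)
- big_ring: bystander: larger pipe offcut ring 68 mm across, 30 mm high, on the table beside the chute; origin at the centre of its underside
- bolt: bystander: hex bolt 71 mm long, head 28 mm, lying on the table beside the tray; origin at the middle of its underside
- loose_nut: bystander: hex nut 28 x 24 x 13 mm on the table on the robot's side of the stand; origin at the centre of its underside
There are look-alikes about, which are no part of the job. What is shaped like the part that bears offcut_mid but purple or yellow is not meant.

How it is judged:
On the way, in this order (a step that is already met when the one before it is completed fails the run):
1. the robot pushes the offcut against the stop so that the sprung pad gives by more than 1 mm (value of joint stop_pad above 0.001 m and contact force between any of the fingers, the arm and offcut above 0.5 N and z of offcut_mid in the frame of stand above 0.11 m), for 0.1 s.
2. the offcut has gone over the ledge and down into the tray (x of offcut_mid in the frame of stand between -0.036 and 0.161 m and y of offcut_mid in the frame of stand between -0.27 and -0.13 m and z of offcut_mid in the frame of stand below 0.06 m), for 0.2 s.
At the end, for the whole second after the job is handed in: the small offcut lies at rest in the tray at the foot of the chute: its centre inside the tray walls (at most 30 mm up the slope's foot) and less than 60 mm above the table (all of step 2 and linear speed of offcut below 0.03 m/s); the robot touches nothing.
It fails at once if the robot pushes on the offcut with more than 15 N (contact force between any of the fingers, the arm and offcut above 15 N).
It fails at once if the robot presses on the stand with more than 15 N (contact force between any of the fingers, the arm and stand above 15 N).
It fails at once if the offcut is lifted more than 20 mm off the deck (z of offcut_mid in the frame of stand above 0.142 m).
It fails at once if the offcut falls beside the chute (z of offcut_mid in the frame of stand below 0.09 m and (x of offcut_mid in the frame of stand below -0.045 m or x of offcut_mid in the frame of stand above 0.17 m or y of offcut_mid in the frame of stand above -0.05 m or y of offcut_mid in the frame of stand below -0.28 m)).
It fails at once if a bystander (big ring, bolt, nut) is moved by more than 20 mm (distance of any of big_ring, bolt, loose_nut from where it was at the start of the episode above 0.02 m).
It also fails if it takes over 64 s, if anything falls off the work surface, if the arm or the gripper's body presses on something with over 40 N, if the wrist force passes 120 N, or if a joint passes its speed limit or range.

## Working session

There is one attempt and no reset: what is moved stays moved. The work goes in short steps, Python scripts to look and compute and a tool call to move; the robot and the scene stay as the last step left them, time stands still between calls to the robot, and variables do not carry over. Pictures are saved under pics/ and viewed, and the job is handed in when it is done.

Besides the shell and the picture viewer there is one more tool, called after "Request:" in YAML: its name, and indented under it one key for each argument. send_rows: Moves the arm, as the interface text tells. Its arguments: {"type":"object","properties":{"rows":{"type":"array","items":{"type":"object","properties":{"dx":{"type":"number"},"dy":{"type":"number"},"dz":{"type":"number"},"rx":{"type":"number"},"ry":{"type":"number"},"rz":{"type":"number"},"fingers":{"type":"number"}}}},"squeeze":{"type":"number"}},"required":["rows"]}

```bash
ls; mkdir -p pics; python3 - <<'E'
from workcell import telemetry, grab_frame, cut_out, pinpoint, bot
import cv2, numpy as np, pickle
s=telemetry.observe(); print({k:np.round(v,3) for k,v in s.items()}, bot.tip_extent)
fr={}
for n in ["scene","side","wrist"]:
    f=grab_frame(n); fr[n]=f; cv2.imwrite(f"pics/a_{n}.png",f["pixels"])
    print(n,f["shot"],np.round(f["R"],3).tolist(),np.round(f["t"],3), f["fx"],f["cx"],f["cy"])
    for l in ["deck","stop_mid","gap_mid","tray","offcut_mid","stand","stop_pad","big_ring","bolt","loose_nut"]:
        try: print(n,l,[(np.round(d["centre"],1).tolist(),round(d["conf"],2)) for d in pinpoint(f,l)][:3])
        except Exception as e: print(l,e)
pickle.dump(fr,open("fr0.pkl","wb"))
E
```

```text
pics
{'clock': np.float64(0.0), 'qpos': array([-1.3  ,  0.522, -0.036,  1.6  ,  0.021,  1.021, -0.113]), 'qd': array([-0.   , -0.   , -0.001,  0.001, -0.   ,  0.001, -0.   ]), 'joint_efforts': array([-2.0000e-03, -9.2709e+01,  1.9790e+00, -3.6993e+01,  1.8000e-02,
        8.0000e-03,  0.0000e+00]), 'position': array([0.209, 0.589, 0.239]), 'tool_rot': array([-1.491,  1.57 , -1.832]), 'force': array([-0.295, -0.33 ,  0.21 ]), 'moment': array([-0.034,  0.028,  0.021]), 'grip_width': np.float64(0.085)} 0.008
scene 1 [[-0.235, -0.972, 0.005], [-0.819, 0.195, -0.539], [0.523, -0.131, -0.842]] [0.083 0.482 0.765] 388.42757923499704 250.5029007291985 189.87655687629228
scene deck [([232.4, 186.3], 0.93)]
scene stop_mid [([226.6, 149.4], 0.71)]
scene gap_mid [([255.8, 161.1], 0.58), ([227.0, 149.0], 0.31)]
scene tray [([302.1, 172.7], 0.73)]
scene offcut_mid [([237.5, 192.6], 0.89), ([181.0, 233.2], 0.68), ([160.1, 162.4], 0.6)]
scene stand [([234.8, 204.1], 0.66)]
stop_pad it knows: big_ring, bolt, deck, gap_mid, loose_nut, offcut_mid, stand, stop_mid, tray
scene big_ring [([291.3, 233.4], 
[... 492 characters left out ...]
82), ([316.4, 272.8], 0.61)]
side stand [([229.6, 235.7], 0.75)]
stop_pad it knows: big_ring, bolt, deck, gap_mid, loose_nut, offcut_mid, stand, stop_mid, tray
side big_ring []
side bolt [([271.4, 187.6], 0.45)]
side loose_nut [([300.2, 239.6], 0.56)]
wrist 3 [[0.335, 0.942, -0.001], [0.891, -0.316, 0.325], [0.306, -0.109, -0.946]] [-0.626 -0.042  0.381] 274.17826521348496 255.4867264478562 186.52186017648796
wrist deck []
wrist stop_mid []
wrist gap_mid []
wrist tray []
wrist offcut_mid [([19.2, 310.8], 0.69), ([79.8, 377.4], 0.62)]
wrist stand []
stop_pad it knows: big_ring, bolt, deck, gap_mid, loose_nut, offcut_mid, stand, stop_mid, tray
wrist big_ring []
wrist bolt []
wrist loose_nut []
```

View pics/a_scene.png

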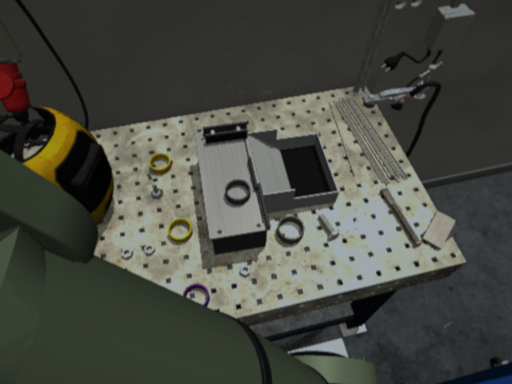

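View pics/a_side.png

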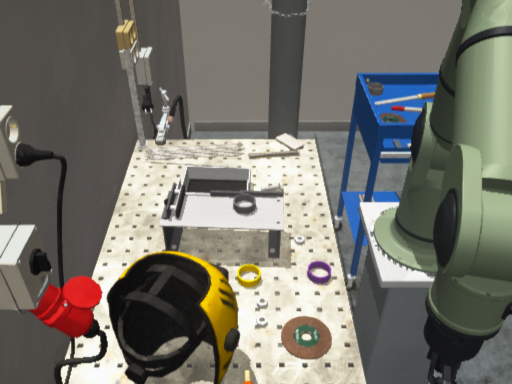

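```bash
cat > h.py <<'E'
import numpy as np
from scipy.optimize import least_squares
from scipy.spatial.transform import Rotation as Ro
def proj(f,X):
    c=np.asarray(f["R"])@X+np.asarray(f["t"]); return np.array([f["fx"]*c[0]/c[2]+f["cx"],f["fy"]*c[1]/c[2]+f["cy"]])
def tri(obs):
    g=lambda X:np.concatenate([proj(f,X)-p for f,p in obs])
    r=least_squares(g,[0.5,0,0.1]); return r.x,np.abs(r.fun).max()
def onz(f,p,z):
    d=np.asarray(f["R"]).T@np.array([(p[0]-f["cx"])/f["fx"],(p[1]-f["cy"])/f["fy"],1]); o=-np.asarray(f["R"]).T@np.asarray(f["t"])
    return o+d*(z-o[2])/d[2]
E
python3 - <<'E'
import pickle; from h import *
fr=pickle.load(open("fr0.pkl","rb")); s,d=fr["scene"],fr["side"]
for n,a,b in [("deck",(232.4,186.3),(229.2,209)),("stop",(226.6,149.4),(193.1,202.9)),("gap",(255.8,161.1),(211.7,189.1)),("tray",(302.1,172.7),(219.7,189.8)),("off",(237.5,192.6),(243.2,203.9)),("stand",(234.8,204.1),(229.6,235.7))]:
    print(n,tri([(s,a),(d,b)]))
E
```

```text
deck (array([0.53673066, 0.00076389, 0.10102508]), np.float64(1.4732495378432588))
stop (array([ 0.63522623, -0.00528559,  0.12030674]), np.float64(0.3690625748808998))
gap (array([ 0.58804386, -0.0711882 ,  0.1140031 ]), np.float64(1.0119187673242322))
tray (array([ 0.5808623 , -0.20218108,  0.01800892]), np.float64(1.501083108828567))
off (array([ 0.50190519, -0.00402434,  0.11792664]), np.float64(0.20826683304383664))
stand (array([ 0.54017375, -0.00264394,  0.00286152]), np.float64(0.5049894516054394))
```

The scene view shows the stand at the middle (deck 200–265, 130–240), with the dark offcut on the deck at (237,192). The stop is at the far end and the tray to the right. The yellow and purple rings are look-alikes. Next I'll refine the stand pose.

```bash
python3 - <<'E'
import pickle,cv2; from h import *
fr=pickle.load(open("fr0.pkl","rb")); s,d=fr["scene"],fr["side"]
L={"deck":(0,0,.11),"stop":(.095,0,.125),"gap":(.06,-.065,.11),"tray":(.0,-.21,.007),"stand":(0,0,0)}
O={"deck":((232.4,186.3),(229.2,209)),"stop":((226.6,149.4),(193.1,202.9)),"gap":((255.8,161.1),(211.7,189.1)),"stand":((234.8,204.1),(229.6,235.7))}
def T(p,X): c,n=np.cos(p[2]),np.sin(p[2]); return np.array([p[0]+c*X[0]-n*X[1],p[1]+n*X[0]+c*X[1],X[2]])
g=lambda p:np.concatenate([np.r_[proj(s,T(p,L[k]))-O[k][0],proj(d,T(p,L[k]))-O[k][1]] for k in O])
r=least_squares(g,[.54,0,0],loss="soft_l1"); p=r.x; print(p,np.round(g(p),1))
B=[]
for z in (.11,):
  B+= [((-.14,-.065,z),(.18,-.065,z)),((-.14,.075,z),(.18,.075,z)),((-.14,-.065,z),(-.14,.075,z)),((.18,-.065,z),(.18,.075,z)),((-.14,-.057,z),(-.02,-.057,z)),((-.14,-.065,z+.014),(-.02,-.065,z+.014)),((.095,-.061,z),(.095,.049,z))]
for n,f,(x0,x1,y0,y1) in [("scene",s,(180,350,110,260)),("side",d,(150,300,150,260))]:
  im=f["pixels"]; k=4
  c=cv2.resize(im[y0:y1,x0:x1],None,fx=k,fy=k,interpolation=cv2.INTER_CUBIC); c0=c.copy()
  for a,b in B:
    q=[tuple(int(v) for v in (proj(f,T(p,X))-[x0,y0]+.5)*k) for X in (a,b)]
    cv2.line(c,q[0],q[1],(0,0,255),1)
  cv2.imwrite(f"pics/b_{n}.png",c); cv2.imwrite(f"pics/b0_{n}.png",c0)
E
```

```text
[ 0.53805203  0.00067612 -0.08952517] [ 0.1 -3.9  0.7 -1.5  1.2 -0.9  1.2 -1.7 -0.8 -1.1 -0.6  2.3 -0.9  0.9
  1.2  1.9]
```

View pics/b_scene.png

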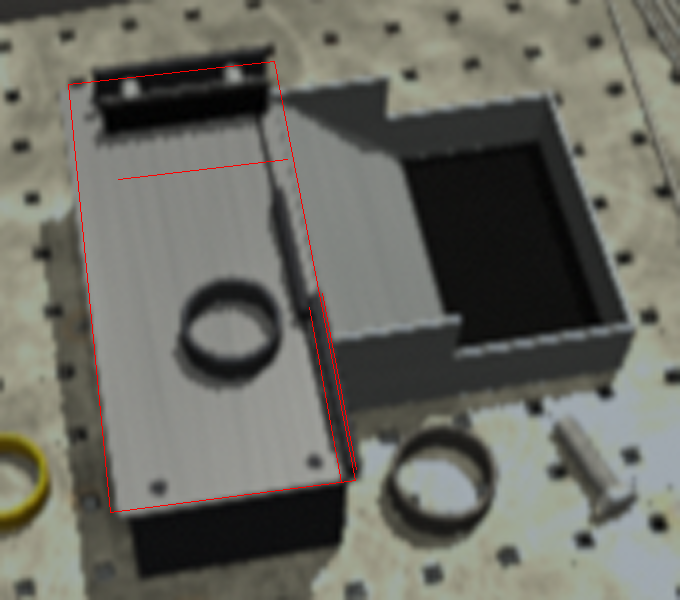

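View pics/b_side.png

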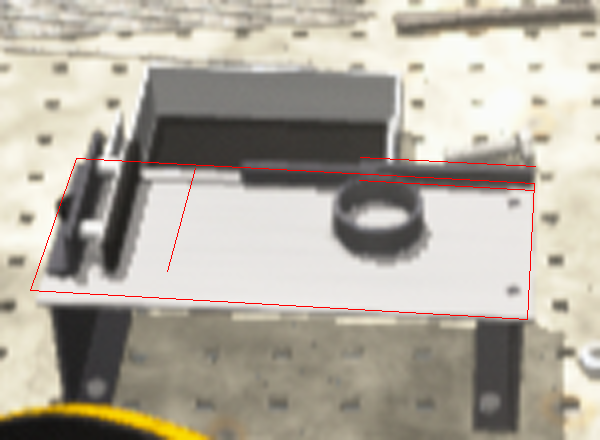

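```bash
cat >> h.py <<'E'
P0=[0.53805,0.00068,-0.0895]
def T(p,X): c,n=np.cos(p[2]),np.sin(p[2]); return np.array([p[0]+c*X[0]-n*X[1],p[1]+n*X[0]+c*X[1],X[2]])
def inv(p,W): c,n=np.cos(p[2]),np.sin(p[2]); d=np.array([W[0]-p[0],W[1]-p[1]]); return np.array([c*d[0]+n*d[1],-n*d[0]+c*d[1],W[2]])
E
python3 - <<'E'
import pickle,cv2; from h import *
from workcell import telemetry
fr=pickle.load(open("fr0.pkl","rb")); s,d=fr["scene"],fr["side"]
st=telemetry.observe(); print(np.round(Ro.from_euler("xyz",st["tool_rot"]).as_matrix(),3))
for n,f,q in [("helmet r",s,(112,175)),("helmet top",s,(60,110)),("hel side",d,(235,330)),("hel",d,(170,255))]:
  for z in (0,.15,.25): print(n,z,np.round(onz(f,q,z),3))
# pad face bottom picks (crop/4+offset)
for c in [(105,135),(268,112)]:
  print("pad scene",np.round(inv(P0,onz(s,(180+c[0]/4,110+c[1]/4),.11)),4))
for c in [(127,272),(143,180)]:
  print("pad side",np.round(inv(P0,onz(d,(150+c[0]/4,150+c[1]/4),.11)),4))
print("off",inv(P0,[.5019,-.0040,.118]))
for n,f,(x0,x1,y0,y1) in [("s1",s,(190,270,115,175)),("s2",s,(195,285,170,240)),("d1",d,(155,230,160,235)),("d2",d,(220,295,175,240))]:
  c=cv2.resize(f["pixels"][y0:y1,x0:x1],None,fx=8,fy=8,interpolation=cv2.INTER_CUBIC); cv2.imwrite(f"pics/c_{n}.png",c)
E
```

```text
[[ 0.     0.334  0.942]
 [-0.     0.942 -0.334]
 [-1.    -0.     0.   ]]
helmet r 0 [0.714 0.315 0.   ]
helmet r 0.15 [0.598 0.277 0.15 ]
helmet r 0.25 [0.52  0.251 0.25 ]
helmet top 0 [1.007 0.462 0.   ]
helmet top 0.15 [0.842 0.4   0.15 ]
helmet top 0.25 [0.732 0.358 0.25 ]
hel side 0 [0.521 0.311 0.   ]
hel side 0.15 [0.516 0.421 0.15 ]
hel side 0.25 [0.513 0.494 0.25 ]
hel 0 [0.701 0.068 0.   ]
hel 0.15 [0.667 0.217 0.15 ]
hel 0.25 [0.645 0.316 0.25 ]
pad scene [0.1308 0.0533 0.11  ]
pad scene [ 0.1348 -0.0553  0.11  ]
pad side [0.1198 0.0532 0.11  ]
pad side [ 0.1274 -0.0431  0.11  ]
off [-0.03558701 -0.00789238  0.118     ]
```

View pics/c_s1.png

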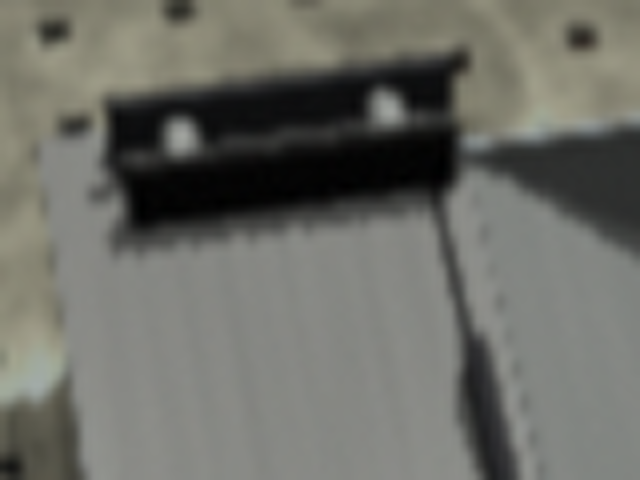

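View pics/c_d1.png

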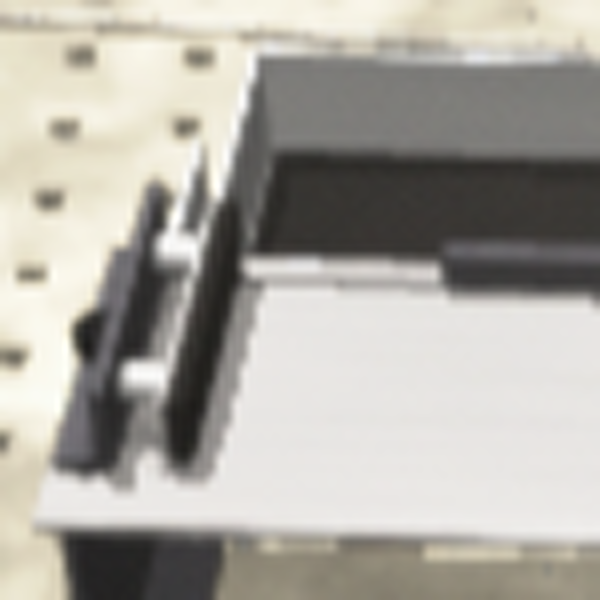

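View pics/c_s2.png

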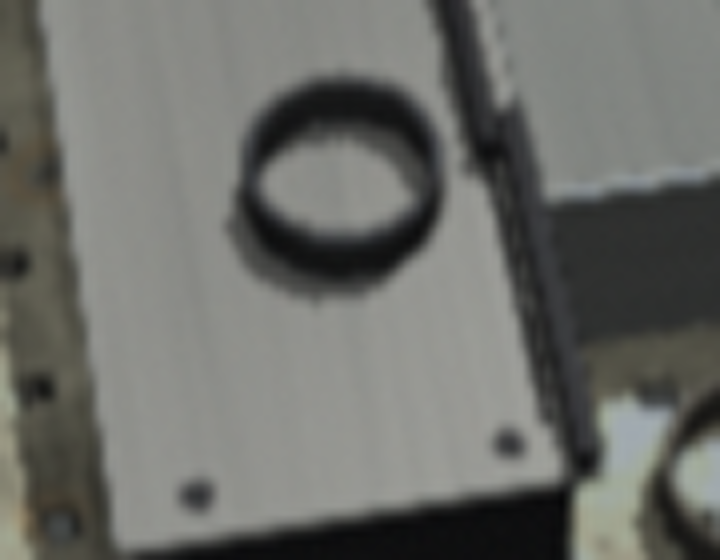

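View pics/c_d2.png

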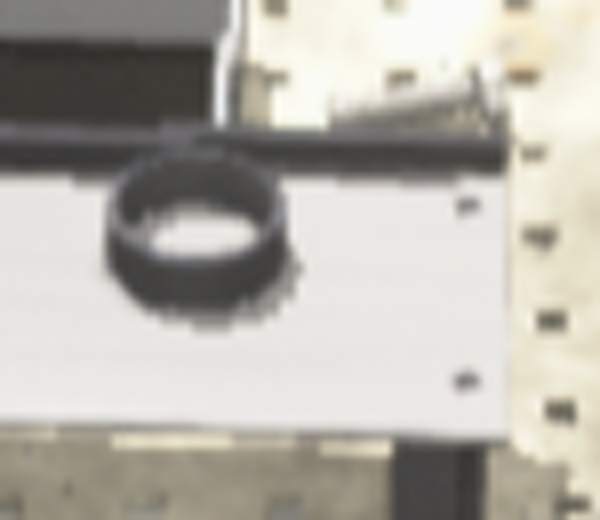

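```bash
python3 - <<'E'
import pickle; from h import *
fr=pickle.load(open("fr0.pkl","rb")); s,d=fr["scene"],fr["side"]
q=lambda o,c:np.array(o)+np.array(c)/8-.44
C=[(s,(.18,.075,.11),q((190,115),(42,142))),(s,(-.14,.075,.11),q((195,170),(118,550))),(s,(-.14,-.065,.11),q((195,170),(570,485))),
(d,(.18,.075,.11),q((155,160),(35,525))),(d,(-.14,.075,.11),q((220,175),(507,440))),(d,(-.14,-.057,.11),q((220,175),(508,172)))]
g=lambda p:np.concatenate([proj(f,T(p,X))-u for f,X,u in C])
r=least_squares(g,P0); p=r.x; print(p,np.round(g(p),1))
for f,c in [(s,q((190,115),(130,222))),(s,q((190,115),(450,190))),(d,q((155,160),(195,465))),(d,q((155,160),(245,285)))]: print("pad",np.round(inv(p,onz(f,c,.11)),4))
for f,c in [(d,q((155,160),(445,290))),(s,q((190,115),(468,365)))]: print("strip end",np.round(inv(p,onz(f,c,.11)),4))
print(inv(p,[.5019,-.004,.118]))
E
```

```text
[ 0.5360784   0.00386205 -0.0663241 ] [-0.8 -0.4 -2.   0.9  2.8 -0.3 -1.  -1.   0.1 -0.1  0.3  1. ]
pad [0.1392 0.0478 0.11  ]
pad [ 0.1352 -0.0582  0.11  ]
pad [0.1307 0.0466 0.11  ]
pad [ 0.1299 -0.0482  0.11  ]
strip end [ 0.0608 -0.0498  0.11  ]
strip end [ 0.0629 -0.052   0.11  ]
[-0.03358219 -0.01010995  0.118     ]
```

Request:
send_rows:
  rows:
    - {"dx": -2,"dy": -3.6,"dz": 3.4,"rx": -0.2,"fingers": 1}
    - {"dx": -4,"dy": -7.2,"dz": 6.8,"rx": -0.4,"fingers": 1}
    - {"dx": -6,"dy": -10.8,"dz": 10.2,"rx": -0.6,"fingers": 1}
    - {"dx": -6,"dy": -14.4,"dz": 13.6,"rx": -0.8,"fingers": 1}
    - {"dx": -6,"dy": -18,"dz": 17,"rx": -1,"fingers": 1}
    - {"dx": -6,"dy": -21.6,"dz": 20.4,"rx": -1.2,"fingers": 1}
    - {"dx": -6,"dy": -25.2,"dz": 23.8,"rx": -1.4,"fingers": 1}
    - {"dx": -6,"dy": -28.8,"dz": 27.2,"rx": -1.55,"fingers": 1}

```text
invalid input at $.rows[0]: expected keys dx, dy, dz, rx, ry, rz, fingers
```

Request:
send_rows:
  rows:
    - {"dx": -2,"dy": -3.6,"dz": 3.4,"rx": -0.2,"ry": 0,"rz": 0,"fingers": 1}
    - {"dx": -4,"dy": -7.2,"dz": 6.8,"rx": -0.4,"ry": 0,"rz": 0,"fingers": 1}
    - {"dx": -6,"dy": -10.8,"dz": 10.2,"rx": -0.6,"ry": 0,"rz": 0,"fingers": 1}
    - {"dx": -6,"dy": -14.4,"dz": 13.6,"rx": -0.8,"ry": 0,"rz": 0,"fingers": 1}
    - {"dx": -6,"dy": -18,"dz": 17,"rx": -1,"ry": 0,"rz": 0,"fingers": 1}
    - {"dx": -6,"dy": -21.6,"dz": 20.4,"rx": -1.2,"ry": 0,"rz": 0,"fingers": 1}
    - {"dx": -6,"dy": -25.2,"dz": 23.8,"rx": -1.4,"ry": 0,"rz": 0,"fingers": 1}
    - {"dx": -6,"dy": -28.8,"dz": 27.2,"rx": -1.55,"ry": 0,"rz": 0,"fingers": 1}

```text
clock: 2.5
position: [0.3695, 0.2252, 0.2995]
tool_rot: [0.856, 1.57, 0.787]
force: [0.8, 1.4, 0.6]
grip_width: -0.0
```

Request:
send_rows:
  rows:
    - {"dx": 0,"dy": -3.6,"dz": 2,"rx": 0,"ry": 0,"rz": 0,"fingers": 1}
    - {"dx": 0,"dy": -7.2,"dz": 4,"rx": 0,"ry": 0,"rz": 0,"fingers": 1}
    - {"dx": 0,"dy": -10.8,"dz": 6,"rx": 0,"ry": 0,"rz": 0,"fingers": 1}
    - {"dx": 0,"dy": -14.4,"dz": 8,"rx": 0,"ry": 0,"rz": 0,"fingers": 1}
    - {"dx": 0,"dy": -18,"dz": 10,"rx": 0,"ry": 0,"rz": 0,"fingers": 1}
    - {"dx": 0,"dy": -21.7,"dz": 11.5,"rx": 0,"ry": 0,"rz": 0,"fingers": 1}
    - {"dx": 0,"dy": -21.7,"dz": 11.5,"rx": 0,"ry": 0,"rz": 0,"fingers": 1}
    - {"dx": 0,"dy": -21.7,"dz": 11.5,"rx": 0,"ry": 0,"rz": 0,"fingers": 1}

```text
clock: 3.5
position: [0.4683, 0.0026, 0.2993]
tool_rot: [2.135, 1.571, 2.064]
force: [0.4, 0.7, -0.5]
grip_width: -0.0
```

```bash
python3 - <<'E'
from workcell import *
from workcell import telemetry, grab_frame, cut_out, pinpoint
import cv2,pickle; from h import *
st=telemetry.observe(); print(st["clock"],st["position"],np.round(Ro.from_euler("xyz",st["tool_rot"]).as_matrix(),4).tolist(),st["force"])
f=grab_frame("wrist"); cv2.imwrite("pics/w1.png",f["pixels"]); pickle.dump(f,open("w1.pkl","wb"))
for l in ["deck","offcut_mid","stop_mid"]: print(l,[(np.round(d["centre"],1).tolist(),round(d["conf"],2)) for d in pinpoint(f,l)][:3])
E
```

```text
3.5 [0.46833314 0.00261455 0.29928357] [[-0.0001, 0.0701, 0.9975], [0.0002, 0.9975, -0.0701], [-1.0, 0.0002, -0.0001]] [ 0.37039738  0.67169417 -0.52017848]
deck [([259.4, 215.2], 0.76)]
offcut_mid [([255.0, 193.3], 0.98), ([350.1, 26.6], 0.79), ([364.3, 275.6], 0.77)]
stop_mid []
```

View pics/w1.png

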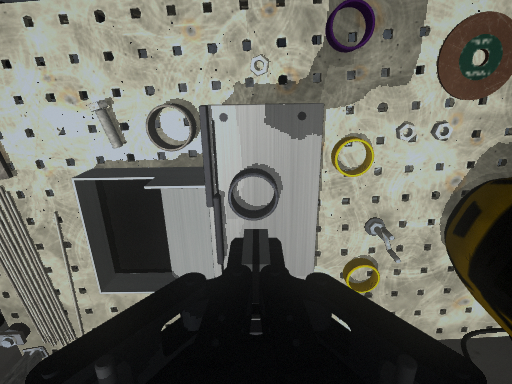

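```bash
python3 - <<'E'
import pickle,cv2; from h import *
f=pickle.load(open("w1.pkl","rb"))
for n,c,z in [("ring",(255,193.3),.122),("corner+",(324,104),.11),("edge+",(317,270),.11)]: print(n,onz(f,c,z), inv([.536,.0039,-.07],onz(f,c,z)))
for p in (P0,[.5361,.0039,-.0663],[.5365,.003,-.075]): print(np.round(proj(f,T(p,(-.14,.075,.11))),1),np.round(proj(f,T(p,(.06,.075,.11))),1),np.round(proj(f,T(p,(-.14,-.057,.11))),1))
c=cv2.resize(f["pixels"][90:300,190:340],None,fx=4,fy=4,interpolation=cv2.INTER_CUBIC)
cv2.imwrite("pics/w1z.png",c[:600]);cv2.imwrite("pics/w1z2.png",c[240:])
E
```

```text
ring [0.50073968 0.00085279 0.122     ] [-0.03496083 -0.00550595  0.122     ]
corner+ [0.40337661 0.08592679 0.11      ] [-0.13803578  0.07254985  0.11      ]
edge+ [0.62476807 0.07847952 0.11      ] [0.08333437 0.08060556 0.11      ]
[325.7 105.7] [310.8 257.9] [209.  103.4]
[325.9 102. ] [314.3 255.4] [208.8 102.5]
[326.1 103.1] [313.2 256.1] [209.1 102.5]
```

View pics/w1z.png

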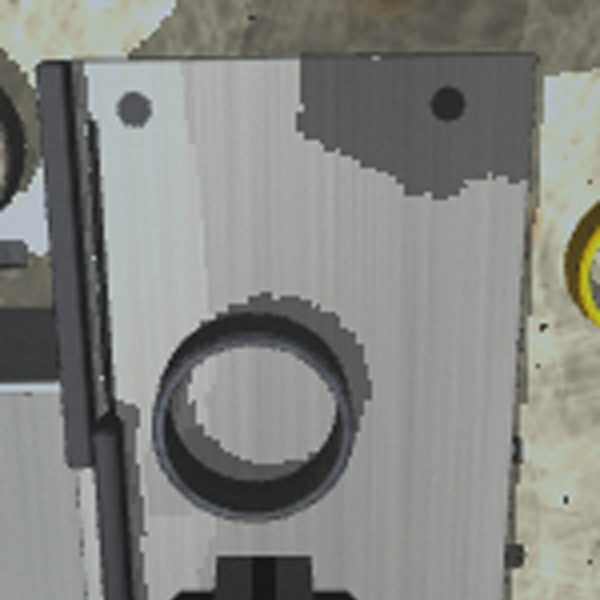

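View pics/w1z2.png

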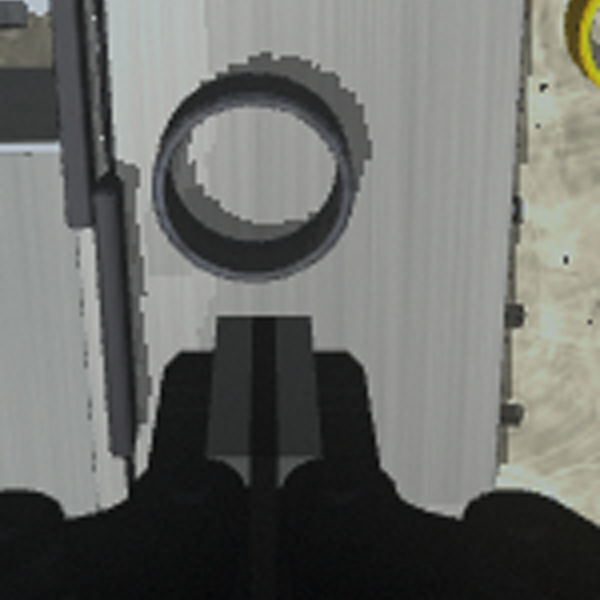

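Request:
send_rows:
  rows:
    - {"dx": 3,"dy": -0.1,"dz": 1.5,"rx": 0,"ry": 0,"rz": 0,"fingers": 1}
    - {"dx": 7,"dy": -0.1,"dz": 3.3,"rx": 0,"ry": 0,"rz": 0,"fingers": 1}
    - {"dx": 11,"dy": -0.1,"dz": 3.3,"rx": 0,"ry": 0,"rz": 0,"fingers": 1}
    - {"dx": 13,"dy": -0.1,"dz": 3.3,"rx": 0,"ry": 0,"rz": 0,"fingers": 1}
    - {"dx": 14,"dy": -0.1,"dz": 3.3,"rx": 0,"ry": 0,"rz": 0,"fingers": 1}
    - {"dx": 14.8,"dy": -0.1,"dz": 3.3,"rx": 0,"ry": 0,"rz": 0,"fingers": 1}
    - {"dx": 14.8,"dy": -0.1,"dz": 3.3,"rx": 0,"ry": 0,"rz": 0,"fingers": 1}
    - {"dx": 14.8,"dy": -0.1,"dz": 3.3,"rx": 0,"ry": 0,"rz": 0,"fingers": 1}

```text
clock: 4.7
position: [0.5017, -0.0011, 0.1519]
tool_rot: [0.253, 1.57, 0.183]
force: [-0.0, -0.1, 0.7]
grip_width: 0.0002
```

```bash
cat > look.py <<'E'
import sys,cv2,pickle
from h import *
from workcell import telemetry, grab_frame
tag=sys.argv[1]
st=telemetry.observe(); print(round(float(st["clock"]),2),np.round(st["position"],4),np.round(st["force"],2))
B={"wrist":(150,350,60,260),"side":(150,300,90,240),"scene":(180,340,90,250)}
fs={}
ims=[]
for n in sys.argv[2:]:
    f=grab_frame(n); fs[n]=f; a,b,c,d=B[n]
    ims.append(cv2.resize(f["pixels"][c:d,a:b],(590,590) if len(sys.argv)==3 else (400,400),interpolation=cv2.INTER_CUBIC))
cv2.imwrite(f"pics/{tag}.png",np.hstack(ims)); pickle.dump(fs,open(tag+".pkl","wb"))
E
python3 look.py d1 wrist side
```

```text
4.7 [ 0.5017 -0.0011  0.1519] [-0.   -0.07  0.66]
```

View pics/d1.png

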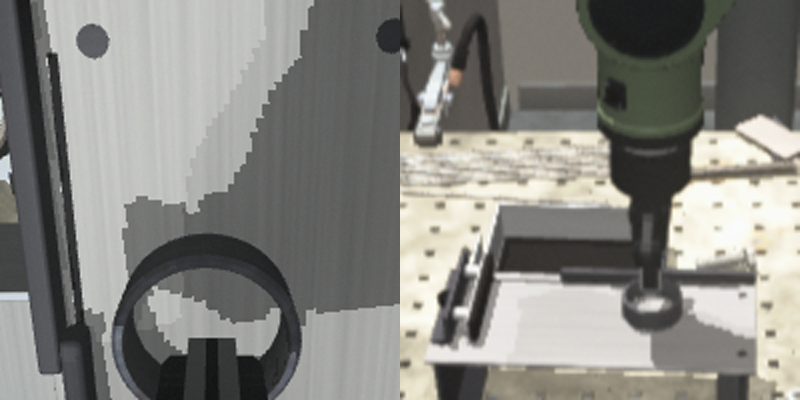

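```bash
python3 - <<'E'
import pickle,cv2; from h import *
f=pickle.load(open("d1.pkl","rb"))["wrist"]; im=f["pixels"].copy()
k=4;x0,y0=180,140
c=cv2.resize(im[y0:y0+140,x0:x0+160],None,fx=k,fy=k,interpolation=cv2.INTER_CUBIC)
def pl(P,col):
    q=np.array([(proj(f,X)-[x0,y0]+.5)*k for X in P]).astype(int); cv2.polylines(c,[q],True,col,1)
t=np.linspace(0,6.28,60)
cen=(.501,-.001)
for r,z,col in [(.03,.134,(0,0,255)),(.024,.134,(0,255,0)),(.03,.11,(255,0,255))]: pl([(cen[0]+r*np.cos(a),cen[1]+r*np.sin(a),z) for a in t],col)
p=np.array([.5017,-.0011,.1439]); Y=np.array([.07,.9975,0]);Z=np.array([.9975,-.07,0])
pl([p+a*Y+b*Z for a,b in [(-.0065,-.011),(.0065,-.011),(.0065,.011),(-.0065,.011)]],(255,255,0))
cv2.imwrite("pics/d1o.png",c)
E
```

```text
(no output)
```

View pics/d1o.png

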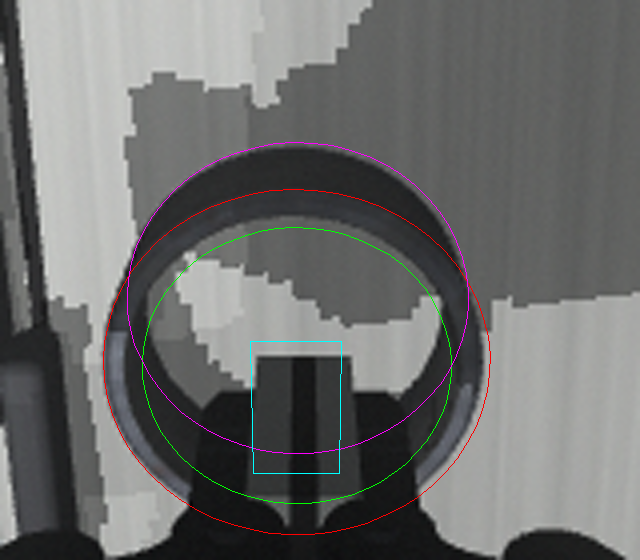

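Overlay matches: the tip is centred inside the ring. I'll insert now.

Request:
send_rows:
  rows:
    - {"dx": 0.4,"dy": 0,"dz": 0,"rx": 0,"ry": 0,"rz": 0,"fingers": 1}
    - {"dx": 0.8,"dy": 0,"dz": 0,"rx": 0,"ry": 0,"rz": 0,"fingers": 1}
    - {"dx": 1.2,"dy": 0,"dz": 0,"rx": 0,"ry": 0,"rz": 0,"fingers": 1}
    - {"dx": 1.6,"dy": 0,"dz": 0,"rx": 0,"ry": 0,"rz": 0,"fingers": 1}
    - {"dx": 1.9,"dy": 0,"dz": 0,"rx": 0,"ry": 0,"rz": 0,"fingers": 1}
    - {"dx": 2.2,"dy": 0,"dz": 0,"rx": 0,"ry": 0,"rz": 0,"fingers": 1}
    - {"dx": 2.3,"dy": 0,"dz": 0,"rx": 0,"ry": 0,"rz": 0,"fingers": 1}
    - {"dx": 2.3,"dy": 0,"dz": 0,"rx": 0,"ry": 0,"rz": 0,"fingers": 1}

```text
clock: 5.8
position: [0.5013, -0.0012, 0.1283]
tool_rot: [-2.202, 1.571, -2.273]
force: [-0.2, -0.1, -0.5]
grip_width: -0.0001
```

```bash
python3 look.py d2 wrist side
```

```text
5.8 [ 0.5013 -0.0012  0.1283] [-0.19 -0.14 -0.45]
```

View pics/d2.png

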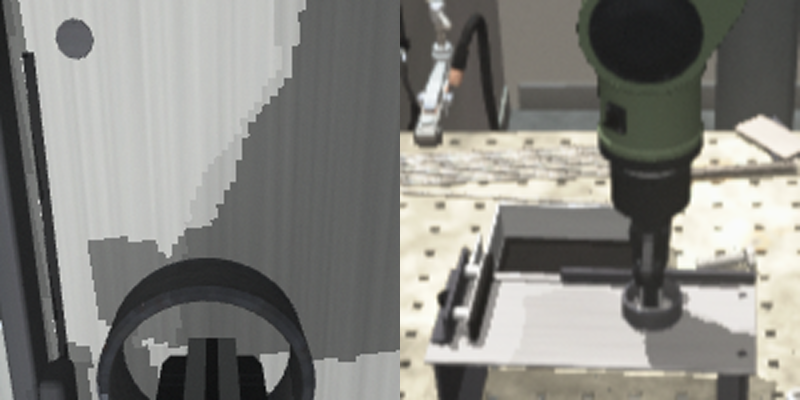

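Request:
send_rows:
  rows:
    - {"dx": 0,"dy": 0,"dz": 0.5,"rx": 0,"ry": 0,"rz": 0,"fingers": 1}
    - {"dx": 0,"dy": 0,"dz": 1.0,"rx": 0,"ry": 0,"rz": 0,"fingers": 1}
    - {"dx": 0,"dy": 0,"dz": 1.4,"rx": 0,"ry": 0,"rz": 0,"fingers": 1}
    - {"dx": 0,"dy": 0,"dz": 1.8,"rx": 0,"ry": 0,"rz": 0,"fingers": 1}
    - {"dx": 0,"dy": 0,"dz": 2.2,"rx": 0,"ry": 0,"rz": 0,"fingers": 1}
    - {"dx": 0,"dy": 0,"dz": 2.7,"rx": 0,"ry": 0,"rz": 0,"fingers": 1}
    - {"dx": 0,"dy": 0,"dz": 3.2,"rx": 0,"ry": 0,"rz": 0,"fingers": 1}
    - {"dx": 0,"dy": 0,"dz": 3.7,"rx": 0,"ry": 0,"rz": 0,"fingers": 1}

```text
clock: 6.9
position: [0.5386, -0.0038, 0.1283]
tool_rot: [-2.452, 1.571, -2.522]
force: [-0.0, -0.8, -0.5]
grip_width: 0.0001
```

```bash
python3 look.py d3 wrist side
```

```text
6.9 [ 0.5386 -0.0038  0.1283] [-0.03 -0.84 -0.46]
```

View pics/d3.png

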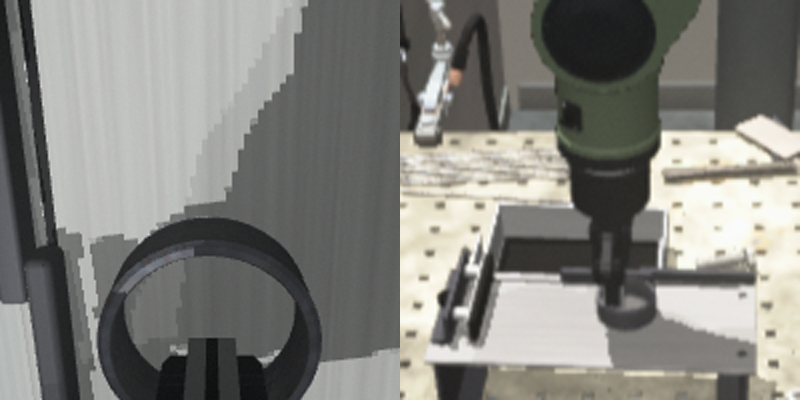

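Request:
send_rows:
  rows:
    - {"dx": 0,"dy": 0,"dz": 0.5,"rx": 0,"ry": 0,"rz": 0,"fingers": 1}
    - {"dx": 0,"dy": 0,"dz": 1.0,"rx": 0,"ry": 0,"rz": 0,"fingers": 1}
    - {"dx": 0,"dy": 0,"dz": 1.5,"rx": 0,"ry": 0,"rz": 0,"fingers": 1}
    - {"dx": 0,"dy": 0,"dz": 2.0,"rx": 0,"ry": 0,"rz": 0,"fingers": 1}
    - {"dx": 0,"dy": 0,"dz": 2.5,"rx": 0,"ry": 0,"rz": 0,"fingers": 1}
    - {"dx": 0,"dy": 0,"dz": 3.0,"rx": 0,"ry": 0,"rz": 0,"fingers": 1}
    - {"dx": 0,"dy": 0,"dz": 3.5,"rx": 0,"ry": 0,"rz": 0,"fingers": 1}
    - {"dx": 0,"dy": 0,"dz": 4.0,"rx": 0,"ry": 0,"rz": 0,"fingers": 1}

```text
clock: 8.0
position: [0.5785, -0.0066, 0.1283]
tool_rot: [-1.955, 1.571, -2.026]
force: [-0.8, -0.2, 0.1]
grip_width: 0.0
```

Request:
send_rows:
  rows:
    - {"dx": 0,"dy": 0,"dz": 0.5,"rx": 0,"ry": 0,"rz": 0,"fingers": 1}
    - {"dx": 0,"dy": 0,"dz": 1.0,"rx": 0,"ry": 0,"rz": 0,"fingers": 1}
    - {"dx": 0,"dy": 0,"dz": 1.5,"rx": 0,"ry": 0,"rz": 0,"fingers": 1}
    - {"dx": 0,"dy": 0,"dz": 2.0,"rx": 0,"ry": 0,"rz": 0,"fingers": 1}
    - {"dx": 0,"dy": 0,"dz": 2.5,"rx": 0,"ry": 0,"rz": 0,"fingers": 1}
    - {"dx": 0,"dy": 0,"dz": 3.0,"rx": 0,"ry": 0,"rz": 0,"fingers": 1}
    - {"dx": 0,"dy": 0,"dz": 3.5,"rx": 0,"ry": 0,"rz": 0,"fingers": 1}
    - {"dx": 0,"dy": 0,"dz": 3.7,"rx": 0,"ry": 0,"rz": 0,"fingers": 1}

```text
clock: 9.0
position: [0.6153, -0.0092, 0.1283]
tool_rot: [-0.509, 1.571, -0.579]
force: [-0.9, -0.2, 1.0]
grip_width: -0.0003
```

```bash
python3 look.py d4 wrist side
```

```text
9.0 [ 0.6153 -0.0092  0.1283] [-0.86 -0.18  1.  ]
```

View pics/d4.png

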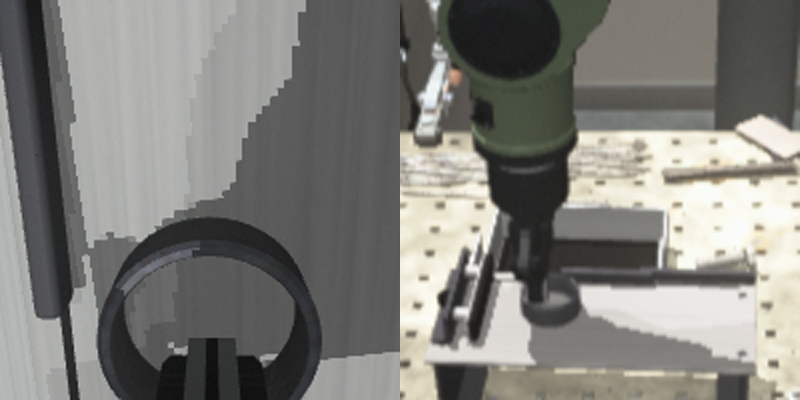

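Request:
send_rows:
  rows:
    - {"dx": 0,"dy": 0,"dz": 0.3,"rx": 0,"ry": 0,"rz": 0,"fingers": 1}
    - {"dx": 0,"dy": 0,"dz": 0.6,"rx": 0,"ry": 0,"rz": 0,"fingers": 1}
    - {"dx": 0,"dy": 0,"dz": 0.9,"rx": 0,"ry": 0,"rz": 0,"fingers": 1}
    - {"dx": 0,"dy": 0,"dz": 1.2,"rx": 0,"ry": 0,"rz": 0,"fingers": 1}
    - {"dx": 0,"dy": 0,"dz": 1.5,"rx": 0,"ry": 0,"rz": 0,"fingers": 1}
    - {"dx": 0,"dy": 0,"dz": 1.7,"rx": 0,"ry": 0,"rz": 0,"fingers": 1}
    - {"dx": 0,"dy": 0,"dz": 1.9,"rx": 0,"ry": 0,"rz": 0,"fingers": 1}
    - {"dx": 0,"dy": 0,"dz": 2.0,"rx": 0,"ry": 0,"rz": 0,"fingers": 1}

```text
clock: 10.1
position: [0.6351, -0.0106, 0.1283]
tool_rot: [-2.965, 1.571, -3.035]
force: [-0.8, 0.5, 0.0]
grip_width: 0.0
```

```bash
python3 look.py d5 wrist side
```

```text
10.1 [ 0.6351 -0.0106  0.1283] [-0.8   0.48  0.03]
```

View pics/d5.png

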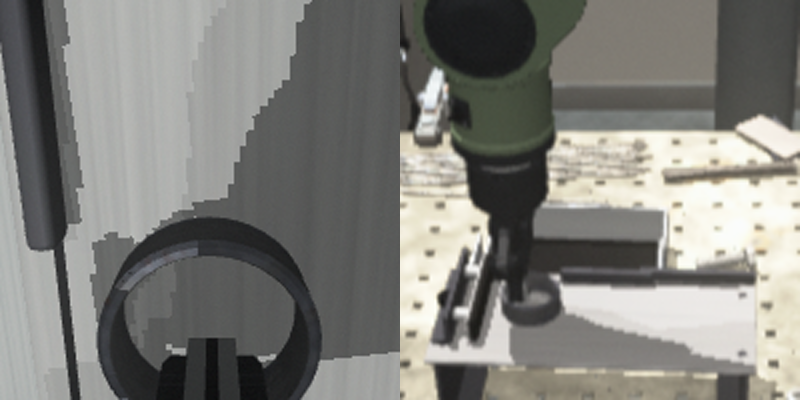

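Request:
send_rows:
  rows:
    - {"dx": 0,"dy": 0,"dz": 0.1,"rx": 0,"ry": 0,"rz": 0,"fingers": 1}
    - {"dx": 0,"dy": 0,"dz": 0.2,"rx": 0,"ry": 0,"rz": 0,"fingers": 1}
    - {"dx": 0,"dy": 0,"dz": 0.3,"rx": 0,"ry": 0,"rz": 0,"fingers": 1}
    - {"dx": 0,"dy": 0,"dz": 0.4,"rx": 0,"ry": 0,"rz": 0,"fingers": 1}
    - {"dx": 0,"dy": 0,"dz": 0.5,"rx": 0,"ry": 0,"rz": 0,"fingers": 1}
    - {"dx": 0,"dy": 0,"dz": 0.5,"rx": 0,"ry": 0,"rz": 0,"fingers": 1}
    - {"dx": 0,"dy": 0,"dz": 0.6,"rx": 0,"ry": 0,"rz": 0,"fingers": 1}
    - {"dx": 0,"dy": 0,"dz": 0.6,"rx": 0,"ry": 0,"rz": 0,"fingers": 1}

```text
clock: 11.2
position: [0.641, -0.011, 0.1283]
tool_rot: [-0.527, 1.571, -0.597]
force: [-0.0, -0.9, -0.7]
grip_width: -0.0001
```

```bash
python3 look.py d6 side; python3 - <<'E'
import pickle,cv2; from h import *
f=pickle.load(open("d5.pkl","rb"))["wrist"]
c=np.array([45,248])/2+[150,60]; p=[.536,.0035,-.067]
print("strip end top",inv(p,onz(f,c,.127)), inv(p,[.6351,-.0106,.1]))
E
```

```text
11.2 [ 0.641  -0.011   0.1283] [-0.05 -0.88 -0.69]
strip end top [ 0.06169422 -0.0492736   0.127     ] [ 0.09982165 -0.00743363  0.1       ]
```

View pics/d6.png

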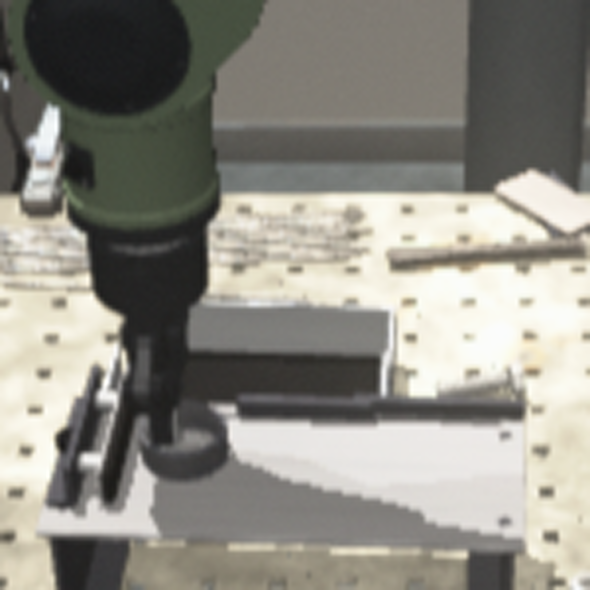

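Request:
send_rows:
  rows:
    - {"dx": 0,"dy": 0,"dz": 0.1,"rx": 0,"ry": 0,"rz": 0,"fingers": 1}
    - {"dx": 0,"dy": 0,"dz": 0.2,"rx": 0,"ry": 0,"rz": 0,"fingers": 1}
    - {"dx": 0,"dy": 0,"dz": 0.3,"rx": 0,"ry": 0,"rz": 0,"fingers": 1}
    - {"dx": 0,"dy": 0,"dz": 0.4,"rx": 0,"ry": 0,"rz": 0,"fingers": 1}
    - {"dx": 0,"dy": 0,"dz": 0.5,"rx": 0,"ry": 0,"rz": 0,"fingers": 1}
    - {"dx": 0,"dy": 0,"dz": 0.6,"rx": 0,"ry": 0,"rz": 0,"fingers": 1}
    - {"dx": 0,"dy": 0,"dz": 0.6,"rx": 0,"ry": 0,"rz": 0,"fingers": 1}
    - {"dx": 0,"dy": 0,"dz": 0.6,"rx": 0,"ry": 0,"rz": 0,"fingers": 1}

```text
clock: 12.25
position: [0.647, -0.0114, 0.1283]
tool_rot: [-0.206, 1.571, -0.277]
force: [-0.3, 0.7, -0.2]
grip_width: 0.0001
```

```bash
python3 look.py d7 side
```

```text
12.25 [ 0.647  -0.0114  0.1283] [-0.34  0.68 -0.25]
```

View pics/d7.png

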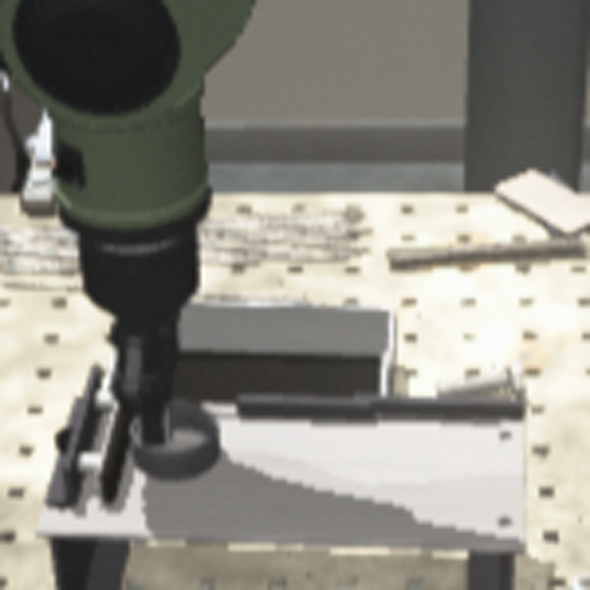

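Very close. Continuing at 1 mm per row.

Request:
send_rows:
  rows:
    - {"dx": 0,"dy": 0,"dz": 0.1,"rx": 0,"ry": 0,"rz": 0,"fingers": 1}
    - {"dx": 0,"dy": 0,"dz": 0.2,"rx": 0,"ry": 0,"rz": 0,"fingers": 1}
    - {"dx": 0,"dy": 0,"dz": 0.3,"rx": 0,"ry": 0,"rz": 0,"fingers": 1}
    - {"dx": 0,"dy": 0,"dz": 0.3,"rx": 0,"ry": 0,"rz": 0,"fingers": 1}
    - {"dx": 0,"dy": 0,"dz": 0.4,"rx": 0,"ry": 0,"rz": 0,"fingers": 1}
    - {"dx": 0,"dy": 0,"dz": 0.4,"rx": 0,"ry": 0,"rz": 0,"fingers": 1}
    - {"dx": 0,"dy": 0,"dz": 0.4,"rx": 0,"ry": 0,"rz": 0,"fingers": 1}
    - {"dx": 0,"dy": 0,"dz": 0.4,"rx": 0,"ry": 0,"rz": 0,"fingers": 1}

```text
clock: 13.3
position: [0.6509, -0.0117, 0.1283]
tool_rot: [-3.082, 1.571, 3.131]
force: [-1.5, 0.6, 0.5]
grip_width: 0.0
```

```bash
python3 look.py d8 side
```

```text
13.3 [ 0.6509 -0.0117  0.1283] [-1.52  0.57  0.5 ]
```

View pics/d8.png

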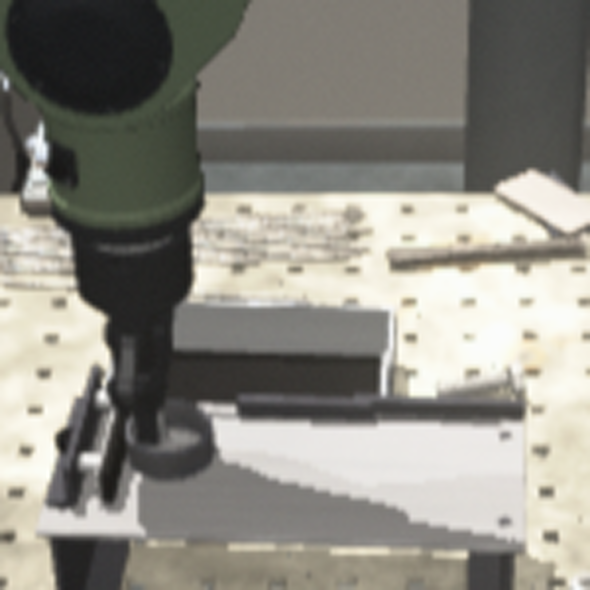

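Request:
send_rows:
  rows:
    - {"dx": 0,"dy": 0,"dz": 0.05,"rx": 0,"ry": 0,"rz": 0,"fingers": 1}
    - {"dx": 0,"dy": 0,"dz": 0.1,"rx": 0,"ry": 0,"rz": 0,"fingers": 1}
    - {"dx": 0,"dy": 0,"dz": 0.15,"rx": 0,"ry": 0,"rz": 0,"fingers": 1}
    - {"dx": 0,"dy": 0,"dz": 0.2,"rx": 0,"ry": 0,"rz": 0,"fingers": 1}
    - {"dx": 0,"dy": 0,"dz": 0.2,"rx": 0,"ry": 0,"rz": 0,"fingers": 1}
    - {"dx": 0,"dy": 0,"dz": 0.2,"rx": 0,"ry": 0,"rz": 0,"fingers": 1}
    - {"dx": 0,"dy": 0,"dz": 0.2,"rx": 0,"ry": 0,"rz": 0,"fingers": 1}
    - {"dx": 0,"dy": 0,"dz": 0.2,"rx": 0,"ry": 0,"rz": 0,"fingers": 1}

```text
clock: 14.35
position: [0.6529, -0.0119, 0.1283]
tool_rot: [-3.114, 1.571, 3.099]
force: [-3.9, 0.4, 0.2]
grip_width: -0.0002
```

Request:
send_rows:
  rows:
    - {"dx": 0,"dy": 0,"dz": 0.05,"rx": 0,"ry": 0,"rz": 0,"fingers": 1}
    - {"dx": 0,"dy": 0,"dz": 0.1,"rx": 0,"ry": 0,"rz": 0,"fingers": 1}
    - {"dx": 0,"dy": 0,"dz": 0.1,"rx": 0,"ry": 0,"rz": 0,"fingers": 1}
    - {"dx": 0,"dy": 0,"dz": 0.1,"rx": 0,"ry": 0,"rz": 0,"fingers": 1}
    - {"dx": 0,"dy": 0,"dz": 0.1,"rx": 0,"ry": 0,"rz": 0,"fingers": 1}
    - {"dx": 0,"dy": 0,"dz": 0.1,"rx": 0,"ry": 0,"rz": 0,"fingers": 1}
    - {"dx": 0,"dy": 0,"dz": 0.1,"rx": 0,"ry": 0,"rz": 0,"fingers": 1}
    - {"dx": 0,"dy": 0,"dz": 0.1,"rx": 0,"ry": 0,"rz": 0,"fingers": 1}

```text
clock: 15.35
position: [0.6539, -0.0119, 0.1283]
tool_rot: [0.146, 1.571, 0.076]
force: [-4.3, 0.7, 1.1]
grip_width: 0.0004
```

```bash
python3 look.py d9 wrist side
```

```text
15.35 [ 0.6539 -0.0119  0.1283] [-4.27  0.66  1.14]
```

View pics/d9.png

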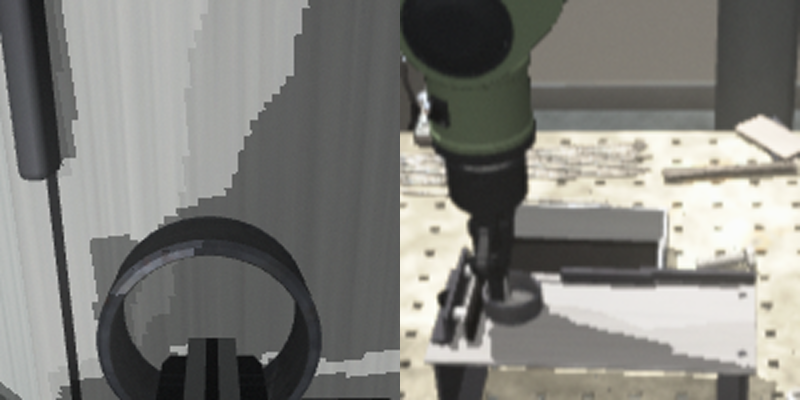

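Step 1 is done: about 4 N, which puts the pad in by roughly 3 mm. I'll back off slowly, lift the tool clear, and look.

Request:
send_rows:
  rows:
    - {"dx": 0,"dy": 0,"dz": -0.2,"rx": 0,"ry": 0,"rz": 0,"fingers": 1}
    - {"dx": 0,"dy": 0,"dz": -0.4,"rx": 0,"ry": 0,"rz": 0,"fingers": 1}
    - {"dx": 0,"dy": 0,"dz": -0.8,"rx": 0,"ry": 0,"rz": 0,"fingers": 1}
    - {"dx": 0,"dy": 0,"dz": -1.3,"rx": 0,"ry": 0,"rz": 0,"fingers": 1}
    - {"dx": 0,"dy": 0,"dz": -1.6,"rx": 0,"ry": 0,"rz": 0,"fingers": 1}
    - {"dx": -0.8,"dy": 0,"dz": -1.6,"rx": 0,"ry": 0,"rz": 0,"fingers": 1}
    - {"dx": -2,"dy": 0,"dz": -1.6,"rx": 0,"ry": 0,"rz": 0,"fingers": 1}
    - {"dx": -3.5,"dy": 0,"dz": -1.6,"rx": 0,"ry": 0,"rz": 0,"fingers": 1}

```text
clock: 16.45
position: [0.6382, -0.0108, 0.1645]
tool_rot: [0.05, 1.57, -0.021]
force: [0.0, 0.1, 0.2]
grip_width: 0.0002
```

Request:
send_rows:
  rows:
    - {"dx": -1,"dy": 0,"dz": 0,"rx": 0,"ry": 0,"rz": 0,"fingers": 1}
    - {"dx": -1,"dy": 1,"dz": 0,"rx": 0,"ry": 0,"rz": 0,"fingers": 1}
    - {"dx": -1,"dy": 2,"dz": 0,"rx": 0,"ry": 0,"rz": 0,"fingers": 1}
    - {"dx": -1,"dy": 3,"dz": 0,"rx": 0,"ry": 0,"rz": 0,"fingers": 1}
    - {"dx": -1,"dy": 4,"dz": 0,"rx": 0,"ry": 0,"rz": 0,"fingers": 1}
    - {"dx": -1,"dy": 5,"dz": 0,"rx": 0,"ry": 0,"rz": 0,"fingers": 1}
    - {"dx": -1,"dy": 5.6,"dz": 0,"rx": 0,"ry": 0,"rz": 0,"fingers": 1}
    - {"dx": -1,"dy": 5.6,"dz": 0,"rx": 0,"ry": 0,"rz": 0,"fingers": 1}

```text
clock: 17.45
position: [0.6419, 0.0455, 0.1732]
tool_rot: [-3.133, 1.571, 3.081]
force: [0.3, 1.0, 0.2]
grip_width: -0.0
```

```bash
cat >> look.py <<'E'
from workcell import pinpoint
for n,f in fs.items(): print(n,[(np.round(d["centre"],1).tolist(),round(d["conf"],2),np.round(onz(f,d["centre"],.122),4).tolist()) for d in pinpoint(f,"offcut_mid")][:3])
E
python3 look.py e1 wrist side
```

```text
17.45 [0.6419 0.0455 0.1732] [0.34 0.96 0.21]
wrist [([369.1, 224.4], 0.67, [0.6585, 0.1309, 0.122]), ([18.7, 138.8], 0.18, [0.5775, -0.1088, 0.122])]
side [([317.2, 271.1], 0.61, [0.3336, 0.2412, 0.122]), ([246.6, 275.6], 0.56, [0.4936, 0.2544, 0.122]), ([193.9, 202.6], 0.47, [0.6337, -0.0057, 0.122])]
```

View pics/e1.png

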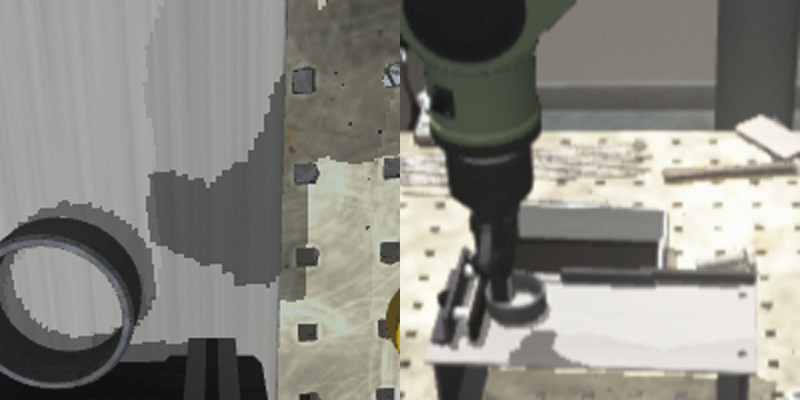

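```bash
python3 - <<'E'
import pickle,cv2; from h import *
F=pickle.load(open("e1.pkl","rb"))
out=[]
for n,(x0,y0,w) in {"wrist":(140,140,100),"side":(150,160,100)}.items():
  f=F[n]; c=cv2.resize(f["pixels"][y0:y0+w,x0:x0+w],None,fx=4,fy=4,interpolation=cv2.INTER_CUBIC)
  for cen,col in [((.6375,-.0105),(0,0,255)),((.634,-.0105),(0,255,0))]:
    for r,z in [(.03,.134),(.024,.134)]:
      q=np.array([(proj(f,(cen[0]+r*np.cos(a),cen[1]+r*np.sin(a),z))-[x0,y0]+.5)*4 for a in np.linspace(0,6.28,60)]).astype(int); cv2.polylines(c,[q],True,col,1)
  out.append(c)
cv2.imwrite("pics/e1o.png",np.hstack(out))
E
```

```text
(no output)
```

View pics/e1o.png

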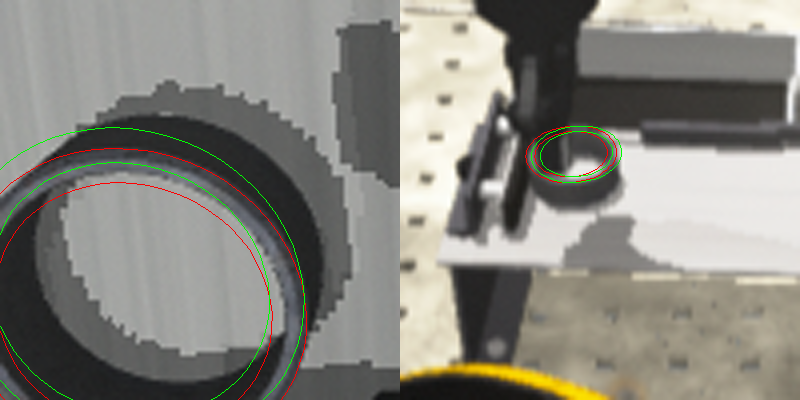

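Request:
send_rows:
  rows:
    - {"dx": 1,"dy": 0,"dz": 0,"rx": 0,"ry": 0,"rz": 0,"fingers": 1}
    - {"dx": 2,"dy": 0,"dz": 0,"rx": 0,"ry": 0,"rz": 0,"fingers": 1}
    - {"dx": 3,"dy": 0,"dz": 0,"rx": 0,"ry": 0,"rz": 0,"fingers": 1}
    - {"dx": 3.6,"dy": 0,"dz": 0,"rx": 0,"ry": 0,"rz": 0,"fingers": 1}
    - {"dx": 4.2,"dy": 0,"dz": 0,"rx": 0,"ry": 0,"rz": 0,"fingers": 1}
    - {"dx": 4.5,"dy": 0,"dz": 0,"rx": 0,"ry": 0,"rz": 0,"fingers": 1}
    - {"dx": 4.5,"dy": 0,"dz": 0,"rx": 0,"ry": 0,"rz": 0,"fingers": 1}
    - {"dx": 4.5,"dy": 0,"dz": 0,"rx": 0,"ry": 0,"rz": 0,"fingers": 1}

```text
clock: 18.65
position: [0.6421, 0.0451, 0.1286]
tool_rot: [0.217, 1.57, 0.147]
force: [-0.2, 0.3, 0.2]
grip_width: -0.0004
```

Request:
send_rows:
  rows:
    - {"dx": 0,"dy": -0.4,"dz": 0,"rx": 0,"ry": 0,"rz": 0,"fingers": 1}
    - {"dx": 0,"dy": -0.8,"dz": 0,"rx": 0,"ry": 0,"rz": 0,"fingers": 1}
    - {"dx": 0,"dy": -1.2,"dz": 0,"rx": 0,"ry": 0,"rz": 0,"fingers": 1}
    - {"dx": 0,"dy": -1.6,"dz": 0,"rx": 0,"ry": 0,"rz": 0,"fingers": 1}
    - {"dx": 0,"dy": -2.0,"dz": 0,"rx": 0,"ry": 0,"rz": 0,"fingers": 1}
    - {"dx": 0,"dy": -2.4,"dz": 0,"rx": 0,"ry": 0,"rz": 0,"fingers": 1}
    - {"dx": 0,"dy": -2.8,"dz": 0,"rx": 0,"ry": 0,"rz": 0,"fingers": 1}
    - {"dx": 0,"dy": -3.2,"dz": 0,"rx": 0,"ry": 0,"rz": 0,"fingers": 1}

```text
clock: 19.65
position: [0.6397, 0.0128, 0.1283]
tool_rot: [-2.12, 1.571, -2.191]
force: [-0.4, -0.3, 0.6]
grip_width: 0.0
```

```bash
python3 look.py e2 wrist side
```

```text
19.65 [0.6397 0.0128 0.1283] [-0.45 -0.32  0.62]
wrist [([420.6, 244.3], 0.69, [0.6473, 0.11, 0.122])]
side [([245.1, 275.5], 0.87, [0.497, 0.2541, 0.122]), ([195.5, 197.1], 0.71, [0.6314, -0.0292, 0.122]), ([317.8, 274.2], 0.71, [0.3333, 0.2506, 0.122])]
```

View pics/e2.png

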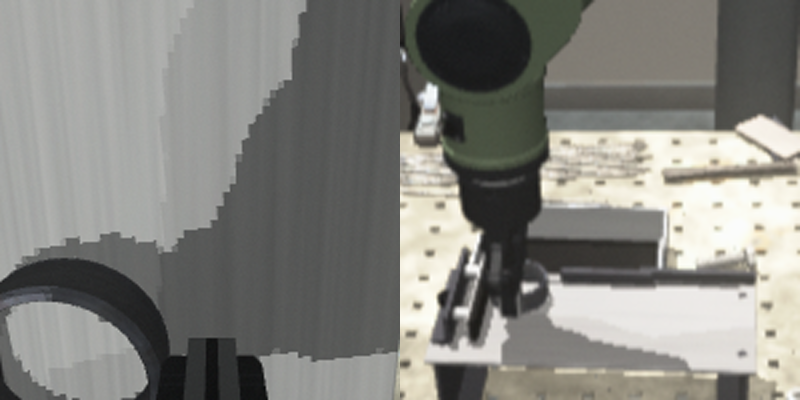

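Request:
send_rows:
  rows:
    - {"dx": 0,"dy": -0.3,"dz": 0,"rx": 0,"ry": 0,"rz": 0,"fingers": 1}
    - {"dx": 0,"dy": -0.6,"dz": 0,"rx": 0,"ry": 0,"rz": 0,"fingers": 1}
    - {"dx": 0,"dy": -0.9,"dz": 0,"rx": 0,"ry": 0,"rz": 0,"fingers": 1}
    - {"dx": 0,"dy": -1.1,"dz": 0,"rx": 0,"ry": 0,"rz": 0,"fingers": 1}
    - {"dx": 0,"dy": -1.3,"dz": 0,"rx": 0,"ry": 0,"rz": 0,"fingers": 1}
    - {"dx": 0,"dy": -1.5,"dz": 0,"rx": 0,"ry": 0,"rz": 0,"fingers": 1}
    - {"dx": 0,"dy": -1.7,"dz": 0,"rx": 0,"ry": 0,"rz": 0,"fingers": 1}
    - {"dx": 0,"dy": -1.8,"dz": 0,"rx": 0,"ry": 0,"rz": 0,"fingers": 1}

```text
clock: 20.85
position: [0.6384, -0.005, 0.1283]
tool_rot: [-0.782, 1.571, -0.852]
force: [-1.0, 0.6, -0.6]
grip_width: 0.0002
```

```bash
sed -i 's/"wrist":(150,350,60,260)/"wrist":(120,320,60,260)/' look.py; python3 look.py e3 wrist side
```

```text
20.85 [ 0.6384 -0.005   0.1283] [-0.99  0.55 -0.62]
wrist [([436.5, 240.7], 0.59, [0.6443, 0.1011, 0.122])]
side [([247.8, 275.4], 0.71, [0.4909, 0.2538, 0.122]), ([318.6, 275.2], 0.56, [0.3319, 0.2537, 0.122]), ([195.4, 192.6], 0.43, [0.6333, -0.0489, 0.122])]
```

View pics/e3.png

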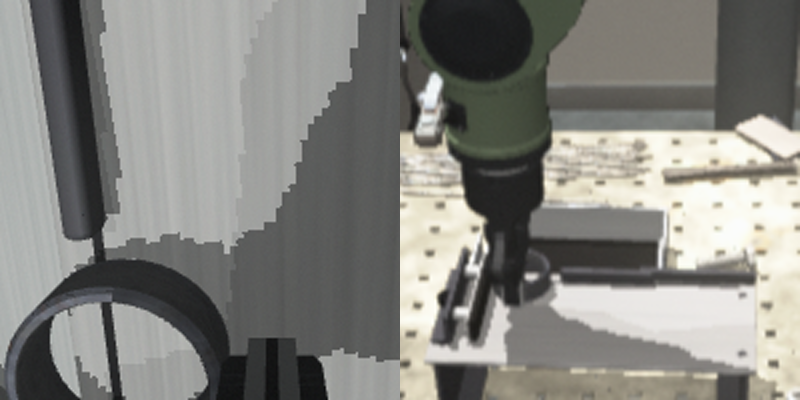

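Request:
send_rows:
  rows:
    - {"dx": 0,"dy": -0.3,"dz": 0,"rx": 0,"ry": 0,"rz": 0,"fingers": 1}
    - {"dx": 0,"dy": -0.6,"dz": 0,"rx": 0,"ry": 0,"rz": 0,"fingers": 1}
    - {"dx": 0,"dy": -0.9,"dz": 0,"rx": 0,"ry": 0,"rz": 0,"fingers": 1}
    - {"dx": 0,"dy": -1.2,"dz": 0,"rx": 0,"ry": 0,"rz": 0,"fingers": 1}
    - {"dx": 0,"dy": -1.5,"dz": 0,"rx": 0,"ry": 0,"rz": 0,"fingers": 1}
    - {"dx": 0,"dy": -1.8,"dz": 0,"rx": 0,"ry": 0,"rz": 0,"fingers": 1}
    - {"dx": 0,"dy": -2.1,"dz": 0,"rx": 0,"ry": 0,"rz": 0,"fingers": 1}
    - {"dx": 0,"dy": -2.4,"dz": 0,"rx": 0,"ry": 0,"rz": 0,"fingers": 1}

```text
clock: 22.05
position: [0.6367, -0.029, 0.1283]
tool_rot: [-2.183, 1.571, -2.254]
force: [-0.1, 1.2, 0.6]
grip_width: -0.0001
```

```bash
python3 look.py e4 wrist scene
```

```text
22.05 [ 0.6367 -0.029   0.1283] [-0.1   1.16  0.57]
wrist [([461.7, 238.9], 0.63, [0.6423, 0.0913, 0.122])]
scene [([181.7, 233.9], 0.78, [0.4217, 0.1411, 0.122]), ([158.3, 164.2], 0.77, [0.6261, 0.1703, 0.122]), ([195.1, 294.8], 0.55, [0.279, 0.1341, 0.122])]
```

View pics/e4.png

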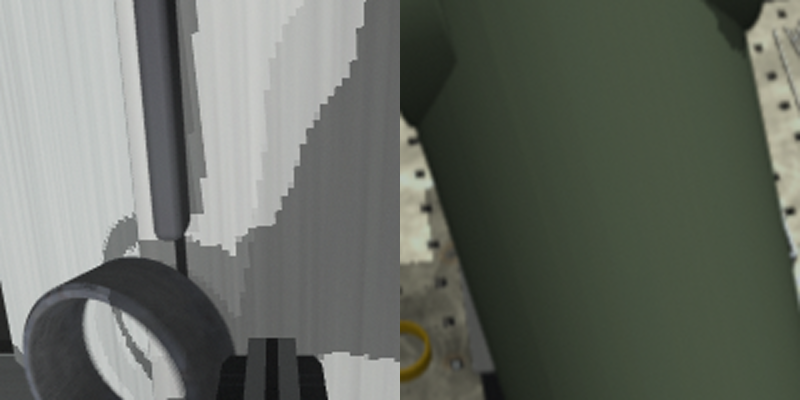

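The ring is just tipping over the ledge at (130,330), still resting against the finger. I'll push a bit further.

Request:
send_rows:
  rows:
    - {"dx": 0,"dy": -0.3,"dz": 0,"rx": 0,"ry": 0,"rz": 0,"fingers": 1}
    - {"dx": 0,"dy": -0.6,"dz": 0,"rx": 0,"ry": 0,"rz": 0,"fingers": 1}
    - {"dx": 0,"dy": -0.9,"dz": 0,"rx": 0,"ry": 0,"rz": 0,"fingers": 1}
    - {"dx": 0,"dy": -1.2,"dz": 0,"rx": 0,"ry": 0,"rz": 0,"fingers": 1}
    - {"dx": 0,"dy": -1.4,"dz": 0,"rx": 0,"ry": 0,"rz": 0,"fingers": 1}
    - {"dx": 0,"dy": -1.6,"dz": 0,"rx": 0,"ry": 0,"rz": 0,"fingers": 1}
    - {"dx": 0,"dy": -1.6,"dz": 0,"rx": 0,"ry": 0,"rz": 0,"fingers": 1}
    - {"dx": 0,"dy": -1.6,"dz": 0,"rx": 0,"ry": 0,"rz": 0,"fingers": 1}

```text
clock: 23.25
position: [0.6356, -0.0446, 0.1283]
tool_rot: [2.784, 1.571, 2.714]
force: [0.2, 0.2, -0.7]
grip_width: -0.0002
```

```bash
sed -i 's/"wrist":(120,320,60,260)/"wrist":(0,384,0,384)/' look.py;  python3 look.py e5 wrist side
```

```text
23.25 [ 0.6356 -0.0446  0.1283] [ 0.2   0.17 -0.71]
wrist [([474.2, 241.6], 0.74, [0.6436, 0.0833, 0.122]), ([117.9, 182.8], 0.69, [0.5936, -0.1147, 0.122])]
side [([248.3, 273.7], 0.78, [0.4898, 0.2487, 0.122]), ([317.8, 272.5], 0.54, [0.3327, 0.2455, 0.122]), ([207.1, 192.5], 0.42, [0.6013, -0.0493, 0.122])]
```

View pics/e5.png

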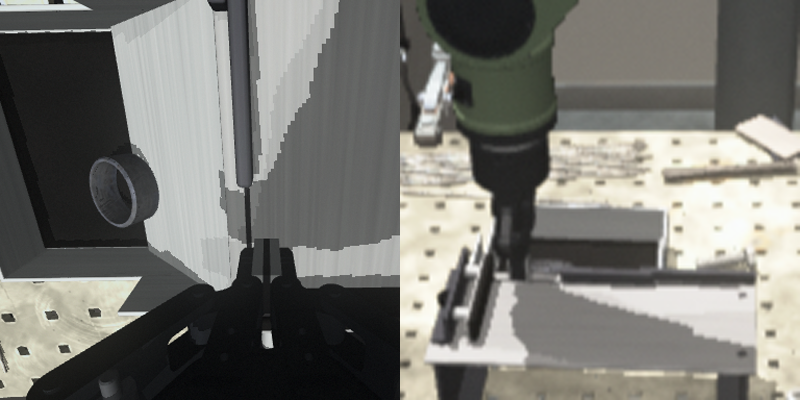

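The ring has gone down to the chute foot, tilted. I'll retract up and check that it settles.

Request:
send_rows:
  rows:
    - {"dx": -1,"dy": 0,"dz": 0,"rx": 0,"ry": 0,"rz": 0,"fingers": 1}
    - {"dx": -3,"dy": 0,"dz": 0,"rx": 0,"ry": 0,"rz": 0,"fingers": 1}
    - {"dx": -6,"dy": 0,"dz": 0,"rx": 0,"ry": 0,"rz": 0,"fingers": 1}
    - {"dx": -9,"dy": 0,"dz": 0,"rx": 0,"ry": 0,"rz": 0,"fingers": 1}
    - {"dx": -12,"dy": 0,"dz": 0,"rx": 0,"ry": 0,"rz": 0,"fingers": 1}
    - {"dx": -13,"dy": 0,"dz": 0,"rx": 0,"ry": 0,"rz": 0,"fingers": 1}
    - {"dx": -13,"dy": 0,"dz": 0,"rx": 0,"ry": 0,"rz": 0,"fingers": 1}
    - {"dx": -13,"dy": 0,"dz": 0,"rx": 0,"ry": 0,"rz": 0,"fingers": 1}

```text
clock: 24.45
position: [0.6352, -0.0446, 0.2573]
tool_rot: [-3.036, 1.569, -3.106]
force: [-0.2, 0.4, -0.3]
grip_width: -0.0
```

```bash
python3 look.py e6 wrist side; python3 look.py e7 wrist; python3 - <<'E'
import pickle,numpy as np; from h import *
a=pickle.load(open("e6.pkl","rb"))["wrist"];b=pickle.load(open("e7.pkl","rb"))["wrist"]
print((np.abs(a["pixels"].astype(int)-b["pixels"])>12).any(2)[:,:300].sum())
E
```

```text
24.45 [ 0.6352 -0.0446  0.2573] [-0.22  0.37 -0.31]
wrist [([162.6, 152.5], 0.88, [0.6022, -0.134, 0.122]), ([407.8, 27.3], 0.68, [0.5083, 0.0977, 0.122]), ([407.8, 196.9], 0.6, [0.6672, 0.1147, 0.122])]
side [([320.3, 273.4], 0.81, [0.3274, 0.2482, 0.122]), ([246.8, 276.3], 0.58, [0.4932, 0.2565, 0.122]), ([207.6, 192.5], 0.48, [0.5999, -0.0493, 0.122])]
24.65 [ 0.6354 -0.0447  0.2576] [-0.16 -0.04  0.26]
wrist [([165.0, 150.6], 0.73, [0.6008, -0.1315, 0.122]), ([407.4, 26.3], 0.61, [0.5078, 0.0973, 0.122]), ([413.3, 196.1], 0.59, [0.6671, 0.1205, 0.122])]
6920
```

View pics/e6.png

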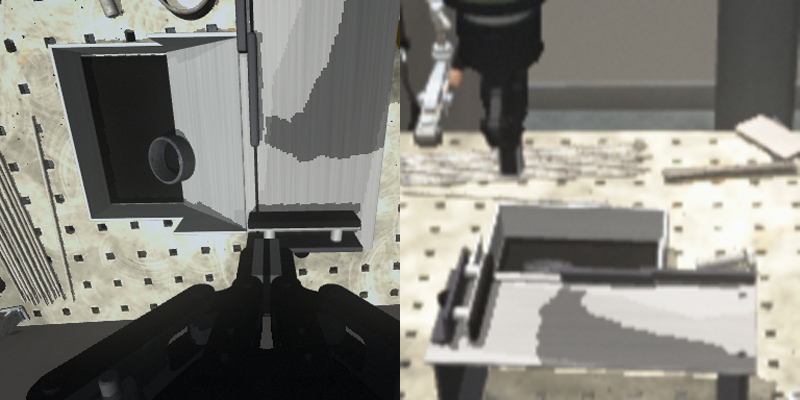

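Request:
send_rows:
  rows:
    - {"dx": 0,"dy": 0,"dz": 0,"rx": 0,"ry": 0,"rz": 0,"fingers": 1}
    - {"dx": 0,"dy": 0,"dz": 0,"rx": 0,"ry": 0,"rz": 0,"fingers": 1}
    - {"dx": 0,"dy": 0,"dz": 0,"rx": 0,"ry": 0,"rz": 0,"fingers": 1}
    - {"dx": 0,"dy": 0,"dz": 0,"rx": 0,"ry": 0,"rz": 0,"fingers": 1}
    - {"dx": 0,"dy": 0,"dz": 0,"rx": 0,"ry": 0,"rz": 0,"fingers": 1}
    - {"dx": 0,"dy": 0,"dz": 0,"rx": 0,"ry": 0,"rz": 0,"fingers": 1}
    - {"dx": 0,"dy": 0,"dz": 0,"rx": 0,"ry": 0,"rz": 0,"fingers": 1}
    - {"dx": 0,"dy": 0,"dz": 0,"rx": 0,"ry": 0,"rz": 0,"fingers": 1}

```text
clock: 25.75
position: [0.6356, -0.0447, 0.2583]
tool_rot: [-2.506, 1.571, -2.577]
force: [-0.7, 0.3, -0.1]
grip_width: 0.0001
```

```bash
python3 look.py e8 wrist; python3 look.py e9 wrist side; python3 - <<'E'
import pickle,numpy as np,cv2; from h import *
a=pickle.load(open("e8.pkl","rb"))["wrist"];b=pickle.load(open("e9.pkl","rb"))["wrist"];g=pickle.load(open("e6.pkl","rb"))["wrist"]
for u in (g,a): print((np.abs(u["pixels"].astype(int)-b["pixels"])>25).any(2)[:220,50:240].sum())
p=[.536,.0035,-.067]
for z in (.02,.03,.04,.05): print(z,np.round(inv(p,onz(b,(164,152),z)),4))
x0,y0,k=90,30,4
c=cv2.resize(b["pixels"][y0:y0+130+20,x0:x0+160],None,fx=k,fy=k,interpolation=cv2.INTER_CUBIC)
# predicted ring lying on slope
def ring(yc,zc,xc,tilt,col):
  for r,h in [(.03,.012),(.024,.012),(.03,-.012)]:
    q=[]
    for t in np.linspace(0,6.28,60):
      u=r*np.cos(t);v=r*np.sin(t)
      q.append((proj(b,T(p,(xc+u, yc+v*np.cos(tilt)-h*np.sin(tilt), zc+v*np.sin(tilt)+h*np.cos(tilt))))-[x0,y0]+.5)*k)
    cv2.polylines(c,[np.array(q).astype(int)],True,col,1)
xc=inv(p,onz(b,(164,152),.035))[0]
ring(-.145,.036,xc,np.radians(41),(0,0,255))
cv2.imwrite("pics/e9o.png",c)
E
```

```text
25.75 [ 0.6356 -0.0447  0.2583] [-0.67  0.33 -0.1 ]
wrist [([164.3, 152.2], 0.91, [0.6028, -0.1327, 0.122]), ([408.9, 195.2], 0.75, [0.6664, 0.1162, 0.122]), ([406.3, 26.0], 0.66, [0.5077, 0.0966, 0.122])]
25.85 [ 0.6356 -0.0447  0.2583] [ 0.08 -0.87  0.59]
wrist [([410.4, 196.9], 0.8, [0.6685, 0.118, 0.122]), ([163.1, 153.8], 0.78, [0.6043, -0.1341, 0.122]), ([405.8, 26.5], 0.72, [0.5081, 0.0962, 0.122])]
side [([248.3, 276.7], 0.69, [0.4898, 0.2577, 0.122]), ([316.7, 270.6], 0.64, [0.3345, 0.2397, 0.122]), ([205.6, 193.5], 0.38, [0.6051, -0.0448, 0.122])]
2366
0
0.02 [ 0.0966 -0.1663  0.02  ]
0.03 [ 0.0946 -0.1629  0.03  ]
0.04 [ 0.0925 -0.1595  0.04  ]
0.05 [ 0.0904 -0.1561  0.05  ]
```

View pics/e9o.png

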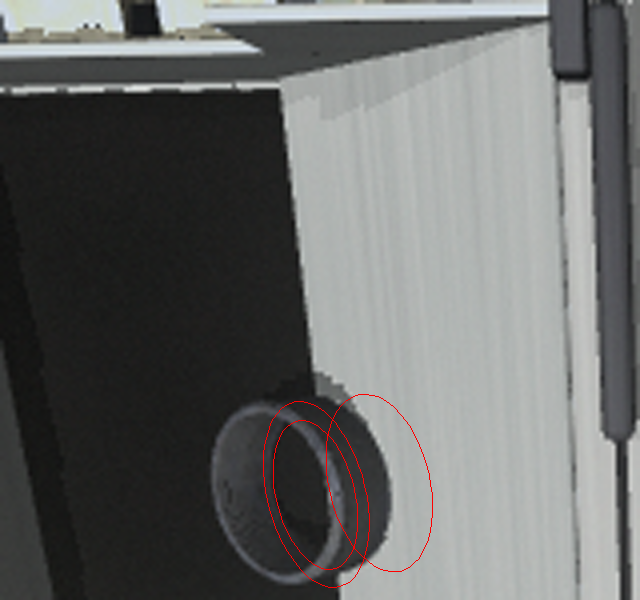

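The ring is at rest (no pixel change between frames), leaning at the chute foot. Its centre is at about stand (0.093, -0.160, 0.035–0.04), inside all the limits, and the tool is clear in the air.

```bash
python3 -c "
from workcell import job
print(job.job_done())"
```

```text
the job is handed in; nothing more can be done
None
```

The offcut now lies at rest in the tray at the chute's foot, and I handed the job in at about 26 s. No verdict was reported.

**What I did:**
- **Push to the stop:** I pushed the offcut along the deck with the shut fingers inside the ring until I felt the stop. The measured force rose to about 4.3 N, which puts the pad in by about 3 mm.
- **Push off the ledge:** I backed off, lifted the fingers out, came down again on the offcut's far side and pushed it along the pad, through the gap and off the ledge. It slid down the chute.

**Last checks:**
- **Offcut:** Two wrist pictures one frame apart showed no change in the tray area, so it was still. It leans tilted against the slope's foot. Its centre is at about x 0.09, y -0.16, z 0.035–0.04 m in the stand's frame, within the limits; the height is estimated from the slope's geometry and a single view.
- **Robot:** The gripper is about 14 cm above the deck and touches nothing.
- **Forces:** I saw at most about 4.3 N of contact force, but only at the end of each move; I did not see peaks in between.
- **Bystanders:** I never moved near the big ring, the bolt or the nut. I did not measure their positions again.

**Disagreements:**
- Estimates of the stand's yaw ran from -0.054 to -0.09 rad; I used -0.067 to -0.07.
- A predicted outline of the offcut flat on the slope sat about 15 mm further up the slope than where the picture shows it, so it lies lower in the tray than I predicted.

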